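# Centre an anchor rod in a beam for resin injection

## Robot

A 6-joint arm with a two-finger parallel gripper is mounted at the origin on the work surface. World frame = base frame: x ahead of the robot, y to its left, z up, the work surface at z = 0. Lengths are in m, angles in rad, forces in N, time in s.
With the tool pointing down it reaches from about 0.35 to 0.85 m from the base axis. Payload 8.1 kg.
Tool frame: the origin (TCP) lies between the finger pads; the fingertips stand 11 mm ahead of it and the grasp point (between the pads) lies 8 mm behind it (robot.tips_ahead is the distance from the TCP to the fingertips, in m); z points along the fingers, y is the line along which they close (so a half turn about z gives the same grasp; the last joint's range is limited). The gripper opens to 93 mm and grips with 3 to 60 N. Pads are 15 mm wide; open, the fingers measure 128 mm over their backs; the gripper's body (75 mm by 188 mm) begins 65 mm behind the grasp point.
Start: joints at [1.1, 0.13, 1.488, -0, 1.523, -0.085], TCP at [0.226, 0.556, 0.23] pointing down, gripper open.
Joint ranges: [-2.96, 2.96], [-0.89, 2.26], [0.02, 2.5], [-1.34, 4.48], [0, 2.73], [-2.66, 2.66]. Speed limits (rad/s): [2.39, 2.39, 2.79, 3.14, 3.14, 3.14].

## Interface

Orientations are given as a rotation vector (axis times angle).
In Python, from plant import robot gives the robot as it stands. The module is installed in compiled form; this text tells all that it offers.
- The arm moves only by the tool move_arm, never from a script. Its argument "deltas" is one flat list of numbers, 7 for each row, row after row: the shift along the tool's x, y, z in m, then the turn, a rotation vector about the tool's x, y, z in rad, then the opening, from 0 (shut) to 1 (fully open). A call has 1 to 12 rows; each row is the pose to reach, as a shift and turn from the pose commanded when the call began, along the tool's axes at that moment; what a row does not reach only later rows make up. A row lasts 1/8 s, in which the tool goes at most 62.5 mm and 10.7 degrees, less where a joint would pass 70% of its speed; a pose out of reach is approached as far as the arm can. A call with a gripper value outside its range is refused whole. The fingers move at their own pace and stop on an object; "squeeze" is the grip in N (left out, the last holds). Time passes only in rows, so rows that repeat a pose let the fingers close. It gives the time, the measured TCP pose, the force, the opening and the grip force at its end, in the units of the state.
- robot.read_state(): the state, without advancing time (a new reading comes with each control period).
- robot.read_camera(name): name is "side" or "top" or "wrist"; returns (picture, depth): 420x560x3 uint8, red, green, blue; 420x560 float32, m along the optical axis (not along the pixel's ray), 0 where there is no reading.
- robot.camera_model(name): a dict with "K" (3x3 intrinsics, pixels), "R" (3x3) and "t" (3): a world point X has camera coordinates R X + t; the wrist camera has in their place "tool_from_camera" (4x4, takes a point from camera to tool coordinates, whose origin is the TCP and whose axes are the flange's). Camera axes: x right, y down, z forward; pixel columns grow to the right and rows downward; lengths in m; the calibration is good to about 2 mm. A picture is of the moment at which its call begins: read the wrist's pose just before it. camera_model takes no time and is no camera call.
- robot.close_job(): hands the job in; it is judged then, once.
Trained networks look in the newest picture that a camera, given by its name, has taken for a name from the list of things; names that differ only in an ending like _2 or _b are one class to them, and where a whole thing is asked for, a point or a joint stands for the part that bears it (a point fixed in the world has none). Each returns a list of dicts, best first, with "confidence" (0 to 1); they miss things now and then, are a little off and sometimes report something else, mostly with a low value. They report only what shows in the picture. A call takes as long as a camera call. They do not tell look-alikes from the thing itself.
- robot.recognise(camera, label): "uv" ([column, row] in pixels, amid what is visible of it).
The state is a dict: "t": time; "q": joint angles; "dq": joint speeds; "joint_torque": joint torques, N m; "tool_pos": TCP position; "orientation": TCP orientation; "force": force on the tool from outside, world axes, zero at the start; "wrist_torque": the same for the moment, N m; "opening": finger opening in m; "gripper_force": force on a finger pad.
Only numpy, scipy, OpenCV 4.12 (cv2) and the standard library are available. Lean on these libraries where they do the work, as an engineer would, in place of code of your own. Each camera call takes 0.05 s, during which the arm holds its last target. There are 200 camera calls.

## Task

Get the anchor rod into the beam ready for resin injection: pull the red dust plug out of the bore in the beam's top and put it in the grey tray, then take the rod with the blue depth tape from the rack and lower it into the bore, never letting the rod touch the beam, until the lower edge of the blue tape is level with the beam's top. Finish there while still holding the rod upright, still and centred in the bore, with nothing but the gripper carrying it. Leave the other two rods standing in the rack, and do not disturb the tape measure or the resin tin.

Things in the scene. Friction and masses are not known exactly. Their poses are not given: they have to be found in the camera images.
- beam: sawn softwood beam, 500 x 100 x 100 mm, lying fixed on the bench, held down by a dark steel bench holdfast. Origin: centre of its underside; x along its length, z up. The bore is in the top face 70 mm from the centre towards -x; the holdfast rises beside the +y face, 75 mm from the beam's centre line, and bears on the top 190 mm from the centre towards +x, to 165 mm above the bench.
- bore (a point): centre of the bore's mouth, in the beam's top face, 100 mm above the bench; z up. The bore is vertical, round, 24 mm across, 80 mm deep and blind (20 mm of wood below). Fine pencilled layout lines cross at it. The dust plug stands in it at the start.
- plug: red pull plug (25 g) resting loosely in the bore: tapered shank about 20 mm across reaching 18 mm down, flange 34 mm across and 4 mm thick on the beam's top, round grip stem 16 mm across standing 34 mm above the flange. Origin: centre of the flange's underside; z up along the stem. Stem's top is 38 mm above the origin. It lifts straight out.
- tray: open grey plastic parts tray, fixed, 200 x 150 x 45 mm outside, walls and floor about 4 mm. Origin: centre of its underside; x along the 200 mm side, z up.
- rack: dark wooden drying rack, fixed block 220 x 70 x 60 mm with three vertical holes 13.6 mm across, 48 mm deep, in a row along its x axis at -70, 0 and +70 mm. Origin: centre of its underside. The three rods stand in the holes, in any order. Rack and tray may change sides of the beam.
- rod_blue: the rod to fit: threaded steel rod 12 mm across, 200 mm long, about 0.15 kg, with a band of blue tape from 65 to 85 mm above its lower end; stands upright in the rack, lower end 12 mm above the bench. Origin: centre of its lower end; z along the rod, up.
- tape_edge (a point): point on the axis of the blue-taped rod at the lower edge of its blue tape, 65 mm above the lower end.
- rod_yellow: bystander: same rod, 12 x 200 mm, with yellow tape 95 to 115 mm above its lower end, standing in the rack. Origin: centre of its lower end, z up.
- rod_red: bystander: same rod, 12 x 200 mm, with red tape 115 to 135 mm above its lower end, standing in the rack. Origin: centre of its lower end, z up.
- tape_measure: bystander: yellow and black tape measure, about 95 x 42 x 66 mm, standing on the bench. Origin: centre of its underside.
- resin_tin: bystander: round steel resin tin with paper label, 80 mm across, 100 mm high, standing on the bench. Origin: centre of its underside.
Not all that is in view belongs to the job. Of the things like the plug, leave any that is pink or yellow; of the rest the larger one is meant.

How it is judged:
By the outcome, as a careful person would: the job done as asked, in the order asked, and still so for the second after the job is handed in, while the arm keeps its last pose, push and grip.
It also fails if it takes over 72 s, if anything falls off the work surface, if the arm or the gripper's body presses on something with over 40 N, if the wrist force passes 120 N, or if a joint passes its speed limit or range.

## Working session

There is one attempt and no reset: what is moved stays moved. The work goes in short steps, Python scripts to look and compute and a tool call to move; the robot and the scene stay as the last step left them, time stands still between calls to the robot, and variables do not carry over. Pictures are saved under pics/ and viewed, at most 10 in all, crops included, and the job is handed in when it is done.

Besides the shell and the picture viewer there is one more tool, called as name(argument=value, ...) on one line, values as JSON. move_arm: Moves the arm, as the interface text tells. Its arguments: {"type":"object","properties":{"deltas":{"type":"array","items":{"type":"number"}},"squeeze":{"type":"number"}},"required":["deltas"]}

```bash
mkdir -p pics; cat > h.py <<'E'
import numpy as np, cv2
from scipy.spatial.transform import Rotation as Ro
from plant import robot
def world(cam,uv,d,st=None):
    m=robot.camera_model(cam);K=np.array(m["K"])
    p=np.linalg.inv(K)@np.array([uv[0],uv[1],1.])*d
    if cam=="wrist":
        T=np.array(m["tool_from_camera"]);p=T[:3,:3]@p+T[:3,3]
        return Ro.from_rotvec(st["orientation"]).apply(p)+st["tool_pos"]
    return np.array(m["R"]).T@(p-np.array(m["t"]))
def project(cam,X,st=None):
    m=robot.camera_model(cam);K=np.array(m["K"])
    if cam=="wrist":
        T=np.linalg.inv(np.array(m["tool_from_camera"]))
        p=Ro.from_rotvec(st["orientation"]).inv().apply(np.array(X)-st["tool_pos"]);p=T[:3,:3]@p+T[:3,3]
    else: p=np.array(m["R"])@X+m["t"]
    p=K@p;return p[:2]/p[2]
def snap(cam):
    st=robot.read_state();im,d=robot.read_camera(cam);return st,im,d
def save(n,im,scale=1):
    cv2.imwrite("pics/"+n,cv2.resize(im[:,:,::-1],None,fx=scale,fy=scale,interpolation=cv2.INTER_CUBIC))
E
python3 - <<'E'
from h import *
np.set_printoptions(precision=4,suppress=True)
for c in("top","side"):
    st,im,d=snap(c);save(c+"0.png",im,1.4);np.savez(c+"0.npz",im=im,d=d)
    m=robot.camera_model(c);print(c,np.array(m["K"]),-np.array(m["R"]).T@m["t"],m["R"])
    for l in["plug","bore","tray","rack","rod_blue","beam","tape_measure","resin_tin"]:
        try:
            for r in robot.recognise(c,l)[:4]:
                u,v=map(int,r["uv"]);print(l,r["uv"],round(r["confidence"],2),world(c,r["uv"],d[v,u]))
        except Exception as e: print(l,e)
print(st,robot.camera_model("wrist"))
E
```

```text
top [[518.6251   0.     278.1651]
 [  0.     518.6251 207.9196]
 [  0.       0.       1.    ]] [ 0.3913 -0.0091  1.3484] [[-0.0289 -0.9996 -0.0066]
 [-0.9916  0.0295 -0.1259]
 [ 0.126   0.0029 -0.992 ]]
plug [270.0, 208.3] 0.63 [0.5468 0.014  0.1216]
plug [223.6, 194.6] 0.6 [0.595  0.1323 0.0463]
plug [225.7, 241.3] 0.51 [0.4756 0.1279 0.0556]
plug [231.2, 215.5] 0.46 [0.5417 0.1145 0.0399]
bore [403.7, 228.5] 0.68 [ 0.4859 -0.2914  0.163 ]
bore [269.7, 172.2] 0.59 [0.6387 0.0127 0.0998]
tray [392.0, 234.8] 0.59 [ 0.4793 -0.286   0.0602]
tray [163.6, 242.0] 0.57 [0.4817 0.2943 0.0053]
rack [394.3, 232.3] 0.69 [ 0.4847 -0.2903  0.0683]
rod_blue [390.3, 233.9] 0.68 [ 0.4818 -0.2825  0.0575]
rod_blue [402.6, 228.1] 0.59 [ 0.4874 -0.2906  0.156 ]
beam [377.4, 144.0] 0.73 [ 0.7095 -0.2608  0.0666]
beam [267.8, 175.1] 0.67 [0.6311 0.0175 0.1021]
tape_measure [377.1, 143.0] 0.95 [ 0.7126 -0.2606  0.0645]
resin_tin [172.9, 147.3] 0.9 [0.7089 0.2502 0.0977]
side [[517.5019   0.     283.976 ]
 [  0.     517.5019 207.4763]
 [  0.       0.       1.    ]] [0.4154 0.9769 0.6844] [[-0.9866 -0.163  
[... 677 characters left out ...]
1 , -0.0016,  0.0018,  0.0006, -0.0006]), 'joint_torque': array([ -0.0009, -55.9059, -49.1441,   0.0767,   0.0252,  -0.0001]), 'tool_pos': array([0.2257, 0.5559, 0.2296]), 'orientation': array([-0.6023, -3.0833,  0.0002]), 'force': array([ 0.2481,  0.051 , -0.0074]), 'wrist_torque': array([-0.0078,  0.0136, -0.0207]), 'gripper_force': 0.0, 'opening': 0.09290638978414201} {'K': array([[292.4937,   0.    , 275.5806],
       [  0.    , 292.4937, 211.5726],
       [  0.    ,   0.    ,   1.    ]]), 'tool_from_camera': array([[ 0.0007, -0.9561, -0.2929,  0.0823],
       [ 1.    ,  0.0008, -0.0001,  0.0002],
       [ 0.0004, -0.2929,  0.9561, -0.1557],
       [ 0.    ,  0.    ,  0.    ,  1.    ]])}
```

View pics/top0.png

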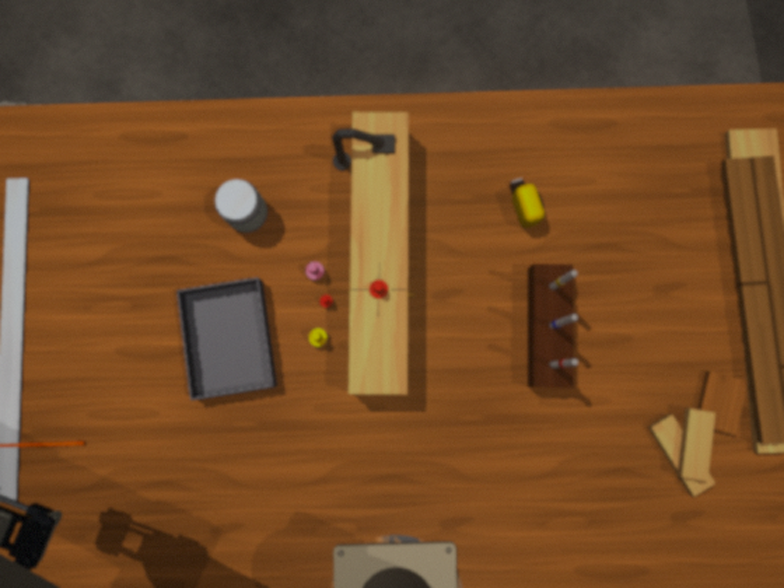

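View pics/side0.png

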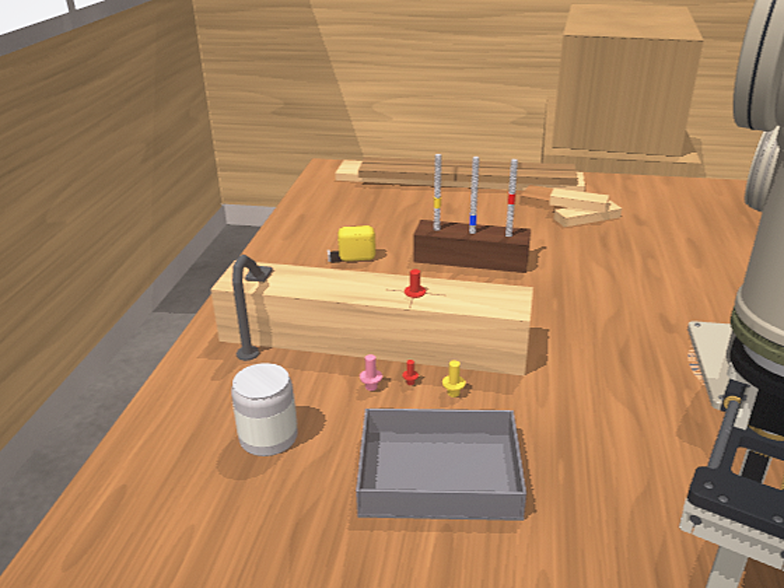

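The top picture shows the beam down the middle (350-408, 112-394), the tray at (227,338), the rack at (553,325) with the blue rod in the middle hole, the tin at (240,203) and the tape measure at (527,203). Candidates for the plug, in the top picture as viewed:
- Red, standing in the beam at (378,289). This is the larger red one, and pencil lines cross there.
- Small red on the bench at (326,300).
- Pink at (315,270).
- Yellow at (318,338).

I choose the red one in the beam. I'll measure it and check it in a crop.

```bash
python3 - <<'E'
from h import *
np.set_printoptions(precision=4,suppress=True)
def cloud(c):
    z=np.load(c+"0.npz");im,d=z["im"],z["d"];m=robot.camera_model(c)
    v,u=np.mgrid[:420,:560];P=np.stack([u,v,np.ones_like(u)],-1)@np.linalg.inv(m["K"]).T*d[...,None]
    return im,d,(P-np.array(m["t"]))@np.array(m["R"])
for c in("top","side"):
    im,d,X=cloud(c);h=cv2.cvtColor(im,cv2.COLOR_RGB2HSV).astype(int)
    ok=d>0
    red=((h[...,0]<6)|(h[...,0]>174))&(h[...,1]>180)&(h[...,2]>90)&ok
    def st(n,m):
        p=X[m];print(c,n,len(p),*( (np.median(p,0),p.min(0),p.max(0)) if len(p) else ()))
    b=lambda x0,x1,y0,y1,z0,z1:(X[...,0]>x0)&(X[...,0]<x1)&(X[...,1]>y0)&(X[...,1]<y1)&(X[...,2]>z0)&(X[...,2]<z1)&ok
    st("plug",red&b(.5,.6,-.04,.07,.1,.16)); st("stemtop",red&b(.5,.6,-.04,.07,.128,.16)); st("smallred",red&b(.45,.65,.08,.2,-.01,.08))
    for n,x0,y0,x1,y1,z0,z1 in(("beamtop",.3,-.1,.95,.1,.095,.105),("racktop",.3,-.36,.6,-.22,.05,.066),("tray",.3,.15,.6,.4,.035,.052)):
        m=b(x0,x1,y0,y1,z0,z1);p=X[m];r=cv2.minAreaRect(p[:,:2].astype(np.float32));print(c,n,len(p),r,p[:,2].mean())
    for n,x in(("red",.42),("blue",.49),("yel",.56)):
        for z in(.08,.12,.16,.2):
            m=b(x-.033,x+.033,-.33,-.24,z-.012,z+.012);print(c,n,z,m.sum(),np.median(X[m],0),X[m].max(0)[2] if m.any() else 0)
z=np.load("side0.npz")["im"];save("crop.png",z[180:285,230:350],4)
E
```

```text
top plug 93 [0.5526 0.0144 0.1089] [0.542  0.0019 0.1007] [0.5667 0.0264 0.1436]
top stemtop 38 [0.555  0.0134 0.1372] [0.5479 0.0063 0.1301] [0.5627 0.0207 0.1436]
top smallred 52 [0.5456 0.1122 0.0174] [0.5377 0.1044 0.0098] [0.5561 0.1228 0.0424]
top beamtop 7461 ((0.6265887022018433, 0.02437886968255043), (0.12695150077342987, 0.49838799238204956), 88.17359924316406) 0.10031059805326771
top racktop 2262 ((0.48785945773124695, -0.2942476272583008), (0.07228750735521317, 0.22053572535514832), 86.54683685302734) 0.0602276634618833
top tray 588 ((0.48326021432876587, 0.29338616132736206), (0.20096980035305023, 0.15147338807582855), 7.55125093460083) 0.04383500734718849
top red 0.08 13 [ 0.4187 -0.2859  0.0793] 0.0906306171084246
top red 0.12 10 [ 0.4166 -0.2852  0.1183] 0.12995433506847381
top red 0.16 18 [ 0.4166 -0.2862  0.1568] 0.17100353045739008
top red 0.2 27 [ 0.4174 -0.2873  0.2091] 0.2118323459817009
top blue 0.08 11 [ 0.4865 -0.2898  0.0806] 0.09138967849733927
top blue 0.12 11 [ 0.4864 -0.2898  0.1187] 0.1310388618466312
top blue 0.16 12 [ 0.4857 -0.2896  0.1593] 0.1715605
[... 1051 characters left out ...]
122856525494795
side red 0.12 40 [ 0.4173 -0.284   0.1197] 0.1310694152103392
side red 0.16 41 [ 0.4171 -0.283   0.16  ] 0.1710623158269699
side red 0.2 43 [ 0.4173 -0.2836  0.1992] 0.2111850931177339
side blue 0.08 39 [ 0.4863 -0.2866  0.0798] 0.09196184347423199
side blue 0.12 32 [ 0.4868 -0.2875  0.1192] 0.131253897507102
side blue 0.16 38 [ 0.4868 -0.2866  0.1585] 0.1718029051542285
side blue 0.2 45 [ 0.4863 -0.2873  0.2   ] 0.21078547963282587
side yel 0.08 31 [ 0.5563 -0.2918  0.0796] 0.09180504180373013
side yel 0.12 37 [ 0.5559 -0.2911  0.1209] 0.1317161296011041
side yel 0.16 37 [ 0.556  -0.291   0.1615] 0.1715475612015816
side yel 0.2 43 [ 0.5565 -0.2923  0.1985] 0.2108153558296778
```

View pics/crop.png

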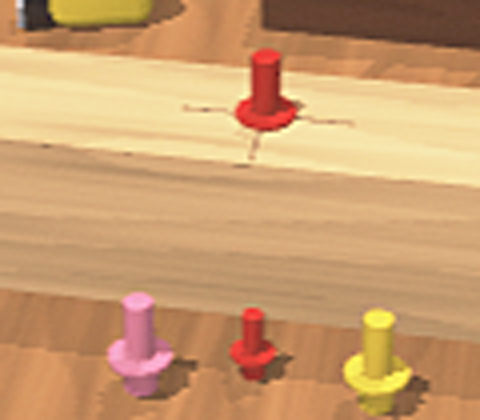

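The crop confirms it: the red plug in the beam is clearly larger than the small red one on the bench, and the pencil cross meets under it. Next I'll work out the first move, to a view over the plug with the yaw matched to the rack.

```bash
cat >> h.py <<'E'
np.set_printoptions(precision=4,suppress=True)
def down(yaw): # tool z down, tool -x at angle yaw
    c,s=np.cos(yaw),np.sin(yaw);return Ro.from_matrix(np.array([[-c,-s,0],[-s,c,0],[0,0,-1]]))
def delta(p,yaw,st=None):
    st=st or robot.read_state();R=Ro.from_rotvec(st["orientation"])
    print("now",st["t"],st["tool_pos"],"delta",R.inv().apply(np.array(p)-st["tool_pos"]),(R.inv()*down(yaw)).as_rotvec())
E
python3 -c "
from h import *
delta([.5548,.0145,.23],-.054)"
```

```text
now 0.9 [0.2258 0.5559 0.2296] delta [-0.5086 -0.3778 -0.0004] [-0.     -0.     -0.3318]
```

move_arm(deltas=[-0.04,-0.03,0,0,0,-0.03,1,-0.09,-0.067,0,0,0,-0.06,1,-0.14,-0.104,0,0,0,-0.1,1,-0.19,-0.141,0,0,0,-0.14,1,-0.24,-0.178,0,0,0,-0.18,1,-0.29,-0.215,0,0,0,-0.22,1,-0.34,-0.252,0,0,0,-0.26,1,-0.39,-0.29,0,0,0,-0.3,1,-0.44,-0.327,0,0,0,-0.332,1,-0.48,-0.357,0,0,0,-0.332,1,-0.5086,-0.378,0,0,0,-0.332,1,-0.5086,-0.378,0,0,0,-0.332,1])

```text
t: 2.4
tool_pos: [0.5554, 0.0121, 0.2293]
orientation: [-0.09, -3.14, 0.001]
force: [0.1, -0.2, -0.4]
opening: 0.0929
gripper_force: 0.0
```

```bash
python3 - <<'E'
from h import *
st,im,d=snap("wrist");save("w1.png",im);np.savez("w1.npz",im=im,d=d)
print(st["force"],st["dq"])
h=cv2.cvtColor(im,cv2.COLOR_RGB2HSV).astype(int)
red=((h[...,0]<6)|(h[...,0]>174))&(h[...,1]>180)&(h[...,2]>80)&(d>0)
X=np.array([np.r_[world("wrist",(u,v),d[v,u],st),u,v] for v,u in np.argwhere(red)])
s=X[(X[:,2]>.134)&(X[:,2]<.142)];print(len(s),s.min(0),s.max(0),s.mean(0))
f=X[(X[:,2]>.1)&(X[:,2]<.107)&(abs(X[:,1])<.06)];print(len(f),f.min(0),f.max(0))
delta([.5548,.0145,.23],-.054)
E
```

```text
[ 0.129  -0.2273 -0.4458] [ 0.0489 -0.0269  0.0277  0.0175  0.0119  0.0278]
240 [  0.5461   0.0064   0.1343 269.     208.    ] [  0.561    0.0218   0.1403 286.     224.    ] [  0.5529   0.0143   0.1381 277.65   215.8583]
505 [  0.537   -0.0023   0.1024 261.     190.    ] [  0.5668   0.0309   0.107  294.     219.    ]
now 2.45 [0.5548 0.0135 0.2294] delta [ 0.0001  0.001  -0.0006] [ 0.0002 -0.0006 -0.0019]
```

View pics/w1.png

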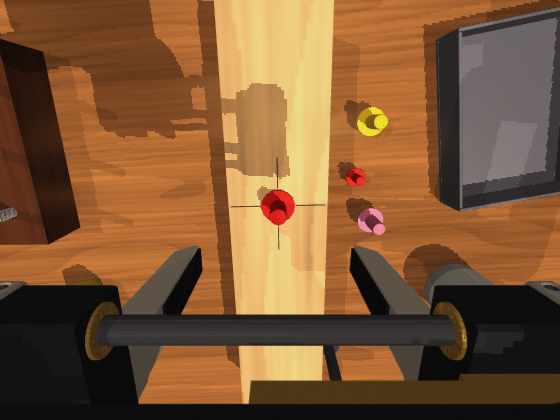

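The wrist view shows the red plug at (278,208), right on the pencil cross. The fingers straddle the beam and nothing stands in the way of going down. Descending, gripping and lifting a little.

move_arm(deltas=[0.001,0.001,0.025,0,0,0,1,0.001,0.001,0.055,0,0,0,0.8,0.001,0.001,0.085,0,0,0,0.6,0.001,0.001,0.1,0,0,0,0.5,0.001,0.001,0.11,0,0,0,0.4,0.001,0.001,0.11,0,0,0,0.3,0.001,0.001,0.11,0,0,0,0.1,0.001,0.001,0.11,0,0,0,0.1,0.001,0.001,0.11,0,0,0,0.1,0.001,0.001,0.11,0,0,0,0.1,0.001,0.001,0.11,0,0,0,0.1], squeeze=12)

```text
t: 3.82
tool_pos: [0.5542, 0.0153, 0.1202]
orientation: [0.085, 3.14, -0.0]
force: [-1.4, -0.9, 4.0]
opening: 0.0157
gripper_force: 12.0
```

```bash
python3 - <<'E'
from h import *
st=robot.read_state();print(st["tool_pos"],st["force"],st["opening"],st["gripper_force"])
# pencil cross: intersect by eye pixels with z=.1 plane, pose at t=2.45
P=np.array([.5548,.0135,.2294]);s={"tool_pos":P,"orientation":down(-.054+.0019).as_rotvec()}
def onplane(uv,z):
    a=world("wrist",uv,.1,s);b=world("wrist",uv,.3,s);return a+(b-a)*(z-a[2])/(b[2]-a[2])
im=np.load("w1.npz")["im"].astype(int).sum(2)
ve=[(v,230+np.argmin(im[v,262:295])+32) for v in (160,166,172,178,232,238,244)]
ho=[(u,195+np.argmin(im[195:217,u])) for u in (234,240,246,252,304,310,316,322)]
print(ve,ho)
a=np.polyfit(*zip(*ve),1);b=np.polyfit(*zip(*ho),1)
v=206.
for _ in range(5): u=np.polyval(a,v);v=np.polyval(b,u)
print(u,v,"bore",onplane((u,v),.1))
E
```

```text
[0.5542 0.0153 0.1202] [-1.4465 -0.8956  4.0412] 0.015670609300072493 12.000259011983871
[(160, np.int64(277)), (166, np.int64(277)), (172, np.int64(277)), (178, np.int64(277)), (232, np.int64(278)), (238, np.int64(278)), (244, np.int64(278))] [(234, np.int64(206)), (240, np.int64(206)), (246, np.int64(206)), (252, np.int64(206)), (304, np.int64(205)), (310, np.int64(205)), (316, np.int64(204)), (322, np.int64(205))]
277.52433781747396 205.38333345162292 bore [0.5535 0.0159 0.1   ]
```

move_arm(deltas=[0,0,-0.01,0,0,0,0.1,0,0,-0.03,0,0,0,0.1,0,0,-0.06,0,0,0,0.1,0,0,-0.09,0,0,0,0.1,0.01,0.03,-0.09,0,0,0,0.1,0.025,0.08,-0.09,0,0,0,0.1,0.04,0.13,-0.09,0,0,0,0.1,0.056,0.18,-0.09,0,0,0,0.1,0.07,0.225,-0.09,0,0,0,0.1,0.08,0.255,-0.09,0,0,0,0.1,0.086,0.276,-0.08,0,0,0,0.1,0.086,0.276,-0.06,0,0,0,0.1])

```text
t: 5.32
tool_pos: [0.4833, 0.2974, 0.1815]
orientation: [0.081, 3.138, 0.003]
force: [-0.6, -0.4, -0.1]
opening: 0.0157
gripper_force: 12.0
```

```bash
python3 - <<'E'
from h import *
st=robot.read_state();print(st["force"],st["opening"],st["gripper_force"])
delta([.483,.295,.05],-.054)
E
```

```text
[-0.5934 -0.4207 -0.0505] 0.01565576617748118 12.000096291303635
now 5.325 [0.4833 0.2974 0.1815] delta [ 0.0005 -0.0027  0.1315] [0.002  0.003  0.0025]
```

move_arm(deltas=[0,-0.002,0.03,0,0,0,0.1,0,-0.002,0.065,0,0,0,0.1,0,-0.002,0.1,0,0,0,0.1,0,-0.002,0.12,0,0,0,0.1,0,-0.002,0.131,0,0,0,0.1,0,-0.002,0.131,0,0,0,0.1,0,-0.002,0.131,0,0,0,0.45,0,-0.002,0.131,0,0,0,0.45,0,-0.002,0.131,0,0,0,0.45,0,-0.002,0.09,0,0,0,0.45,0,-0.002,0.04,0,0,0,0.45,0,-0.002,-0.02,0,0,0,0.45])

```text
t: 6.82
tool_pos: [0.4819, 0.2932, 0.2005]
orientation: [-0.084, -3.139, 0.001]
force: [0.7, 0.5, -0.3]
opening: 0.0417
gripper_force: 0.0
```

```bash
python3 - <<'E'
from h import *
st,im,d=snap("wrist");save("w2.png",im)
print(st["force"],st["opening"],st["gripper_force"])
delta([.4863,-.2912,.30],-.054,st)
E
```

```text
[ 0.742   0.5355 -0.3059] 0.041714677482379656 0.0
now 6.825 [0.4819 0.2932 0.2005] delta [-0.0356 -0.5834 -0.0991] [-0.0009 -0.0015  0.0003]
```

View pics/w2.png

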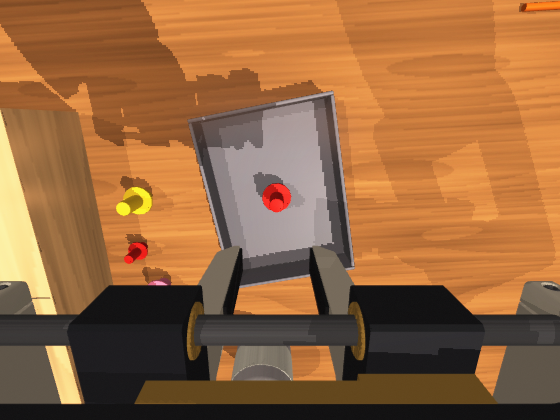

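The wrist view shows the plug standing in the tray at (276,197). Now over to the rack.

move_arm(deltas=[-0.002,-0.03,-0.03,0,0,0,0.5,-0.005,-0.08,-0.06,0,0,0,0.6,-0.008,-0.14,-0.09,0,0,0,0.7,-0.011,-0.195,-0.1,0,0,0,0.7,-0.015,-0.25,-0.1,0,0,0,0.7,-0.018,-0.305,-0.1,0,0,0,0.7,-0.021,-0.36,-0.1,0,0,0,0.7,-0.025,-0.415,-0.1,0,0,0,0.7,-0.028,-0.47,-0.1,0,0,0,0.7,-0.031,-0.52,-0.1,0,0,0,0.7,-0.034,-0.56,-0.1,0,0,0,0.7,-0.0356,-0.583,-0.1,0,0,0,0.7])

```text
t: 8.38
tool_pos: [0.4866, -0.2923, 0.2995]
orientation: [-0.087, -3.14, 0.0]
force: [-0.3, 1.0, 0.4]
opening: 0.0651
gripper_force: 0.0
```

move_arm(deltas=[0,0,0,0,0,0,0.7,0,0,0,0,0,0,0.7,0,0,0,0,0,0,0.7])

```text
t: 8.75
tool_pos: [0.4872, -0.2892, 0.2999]
orientation: [0.082, 3.14, 0.0]
force: [-1.0, -0.3, -0.1]
opening: 0.0651
gripper_force: 0.0
```

```bash
python3 - <<'E'
from h import *
st,im,d=snap("wrist");save("w3.png",im);np.savez("w3.npz",im=im,d=d)
print(st["q"],st["force"],st["opening"])
v,u=np.mgrid[:420,:560];ok=(d>0.02)
X=np.full((420,560,3),np.nan)
for a,b in np.argwhere(ok&(v<300)): X[a,b]=world("wrist",(b,a),d[a,b],st)
for x in(.417,.4863,.556):
  for z0,z1 in((.205,.216),(.17,.2),(.12,.15),(.07,.1)):
    m=(abs(X[...,0]-x)<.03)&(abs(X[...,1]+.29)<.03)&(X[...,2]>z0)&(X[...,2]<z1)
    p=X[m];print(x,z0,len(p),*((p.mean(0),p.min(0),p.max(0)) if len(p) else ()))
delta([.4863,-.2912,.30],-.054,st)
E
```

```text
[-0.6264  0.021   1.4763  0.0002  1.6441 -2.1449] [-1.0368 -0.2873 -0.075 ] 0.06509868278879849Traceback (most recent call last):
  File "<stdin>", line 6, in <module>
  File "h.py", line 5, in world
    m=robot.camera_model(cam);K=np.array(m["K"])
ValueError: time passes only in moves, steps and waits
```

View pics/w3.png

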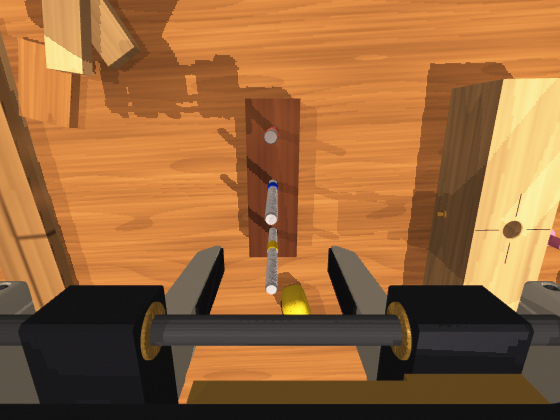

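The view shows the blue-taped rod in the middle hole with its top at (271,218), yellow at (271,290) and red at (271,137). The open bore shows at (512,230). I'll vectorise the measurement.

```bash
cat >> h.py <<'E'
def wcloud(d,st):
    m=robot.camera_model("wrist");T=np.array(m["tool_from_camera"])
    v,u=np.mgrid[:420,:560];P=np.stack([u,v,np.ones_like(u)],-1)@np.linalg.inv(m["K"]).T*d[...,None]
    P=(P@T[:3,:3].T+T[:3,3]).reshape(-1,3)
    return (Ro.from_rotvec(st["orientation"]).apply(P)+st["tool_pos"]).reshape(420,560,3)
E
python3 - <<'E'
from h import *
st,im,d=snap("wrist");X=wcloud(d,st);X[d<.02]=9
for x in(.417,.4863,.556):
  for z0,z1 in((.208,.216),(.17,.2),(.12,.15),(.07,.1)):
    m=(abs(X[...,0]-x)<.03)&(abs(X[...,1]+.29)<.03)&(X[...,2]>z0)&(X[...,2]<z1)
    p=X[m];print(x,z0,len(p),*((p.mean(0),p.min(0),p.max(0)) if len(p) else ()))
g=cv2.cvtColor(im,cv2.COLOR_RGB2GRAY).astype(int)
m=(abs(X[...,0]-.5535)<.03)&(abs(X[...,1]-.0155)<.03);m2=m&(X[...,2]<.096)
vv,uu=np.nonzero(m&(g<110));print("bore px",len(uu),uu.mean() if len(uu) else 0,vv.mean() if len(uu) else 0)
print(st["orientation"],project("wrist",[.5535,.0155,.1],st))
delta([.4863,-.2912,.30],-.054,st)
E
```

```text
0.417 0.208 167 [ 0.4161 -0.2894  0.2121] [ 0.411  -0.2949  0.2081] [ 0.4216 -0.2841  0.2142]
0.417 0.17 9 [ 0.4115 -0.2876  0.188 ] [ 0.4103 -0.292   0.173 ] [ 0.4142 -0.284   0.1993]
0.417 0.12 15 [ 0.4114 -0.2883  0.146 ] [ 0.4097 -0.2949  0.1288] [ 0.415  -0.2837  0.1483]
0.417 0.07 0
0.4863 0.208 131 [ 0.4852 -0.293   0.2119] [ 0.4802 -0.2983  0.2082] [ 0.4907 -0.2876  0.2136]
0.4863 0.17 99 [ 0.4818 -0.2925  0.1854] [ 0.4799 -0.2989  0.1702] [ 0.4855 -0.2875  0.1993]
0.4863 0.12 63 [ 0.4817 -0.2925  0.1353] [ 0.48   -0.2989  0.1204] [ 0.4863 -0.2873  0.1492]
0.4863 0.07 52 [ 0.4815 -0.2926  0.0897] [ 0.4794 -0.2997  0.0702] [ 0.4878 -0.287   0.1   ]
0.556 0.208 117 [ 0.5545 -0.2968  0.2117] [ 0.5496 -0.3027  0.2081] [ 0.5605 -0.2912  0.2138]
0.556 0.17 163 [ 0.5519 -0.2964  0.1856] [ 0.5496 -0.3028  0.1702] [ 0.5566 -0.291   0.1997]
0.556 0.12 118 [ 0.5516 -0.2967  0.1343] [ 0.5492 -0.3032  0.1204] [ 0.5587 -0.2907  0.1499]
0.556 0.07 68 [ 0.5514 -0.2967  0.0856] [ 0.5497 -0.3027  0.0702] [ 0.5551 -0.2918  0.0999]
bore px 234 512.0854700854701 229.07264957264957
[ 0.0821  3.1401 -0.0001] [512.9952 229.0792]
now 8.8 [ 0.4872 -0.2893  0.2999] delta [ 0.0008 -0.0019 -0.0001] [-0.0001  0.0004  0.0017]
```

move_arm(deltas=[0.001,-0.003,0.02,0,0,0,0.7,0.001,-0.003,0.05,0,0,0,0.7,0.001,-0.003,0.08,0,0,0,0.6,0.001,-0.003,0.11,0,0,0,0.5,0.001,-0.003,0.135,0,0,0,0.45,0.001,-0.003,0.146,0,0,0,0.4,0.001,-0.003,0.146,0,0,0,0.35,0.001,-0.003,0.146,0,0,0,0.3,0.001,-0.003,0.146,0,0,0,0.25])

```text
t: 9.98
tool_pos: [0.4863, -0.2939, 0.155]
orientation: [0.084, 3.139, -0.002]
force: [0.3, 0.4, 0.7]
opening: 0.0246
gripper_force: 0.0
```

move_arm(deltas=[0,0,0,0,0,0,0.18,0,0,0,0,0,0,0.14,0,0,0,0,0,0,0.05,0,0,0,0,0,0,0.05,0,0,0,0,0,0,0.05,0,0,0,0,0,0,0.05], squeeze=40)

```text
t: 10.72
tool_pos: [0.4858, -0.2935, 0.1539]
orientation: [0.084, 3.14, -0.0]
force: [-0.3, -0.4, 2.4]
opening: 0.0112
gripper_force: 40.0
```

```bash
python3 - <<'E'
from h import *
st=robot.read_state();print(st["tool_pos"],st["orientation"],st["force"],st["wrist_torque"],st["opening"])
delta([.486,-.2922,.26],-.054,st)
E
```

```text
[ 0.4858 -0.2935  0.1539] [ 0.0844  3.1402 -0.0002] [-0.3394 -0.394   2.3597] [0.2316 0.0452 0.0429] 0.011238752089708422
now 10.725 [ 0.4858 -0.2935  0.1539] delta [-0.0002  0.0012 -0.1061] [-0.0001  0.0003  0.0003]
```

move_arm(deltas=[0,0,-0.005,0,0,0,0.05,0,0,-0.015,0,0,0,0.05,0,0,-0.028,0,0,0,0.05,0,0,-0.041,0,0,0,0.05,0,0,-0.054,0,0,0,0.05,0,0,-0.07,0,0,0,0.05,0,0,-0.09,0,0,0,0.05,0,0,-0.11,0,0,0,0.05,0,0,-0.122,0,0,0,0.05,0,0,-0.13,0,0,0,0.05,0,0,-0.13,0,0,0,0.05,0,0,-0.13,0,0,0,0.05])

```text
t: 12.22
tool_pos: [0.4854, -0.2932, 0.2827]
orientation: [-0.084, -3.139, -0.001]
force: [0.0, 0.8, -1.1]
opening: 0.0115
gripper_force: 40.0
```

```bash
python3 - <<'E'
from h import *
st=robot.read_state();print(st["tool_pos"],st["orientation"],st["force"],st["wrist_torque"],st["opening"])
delta([.5535,.0155,.284],-.054,st)
E
```

```text
[ 0.4854 -0.2932  0.2827] [-0.0845 -3.1393 -0.0012] [ 0.0061  0.835  -1.1113] [-0.0184 -0.0223  0.047 ] 0.011482959256830853
now 12.225 [ 0.4854 -0.2932  0.2827] delta [-0.0514  0.3119 -0.0011] [ 0.0008 -0.0011  0.0002]
```

move_arm(deltas=[-0.002,0.012,0,0,0,0,0.05,-0.006,0.04,0,0,0,0,0.05,-0.012,0.075,0,0,0,0,0.05,-0.018,0.11,0,0,0,0,0.05,-0.024,0.145,0,0,0,0,0.05,-0.03,0.18,0,0,0,0,0.05,-0.035,0.215,0,0,0,0,0.05,-0.041,0.25,0,0,0,0,0.05,-0.046,0.28,0,0,0,0,0.05,-0.05,0.3,0,0,0,0,0.05,-0.051,0.309,0,0,0,0,0.05,-0.0515,0.312,0,0,0,0,0.05])

```text
t: 13.72
tool_pos: [0.5538, 0.0155, 0.2835]
orientation: [-0.084, -3.14, 0.0]
force: [0.1, -0.6, -2.1]
opening: 0.0114
gripper_force: 40.0
```

move_arm(deltas=[0,0,0,0,0,0,0.05,0,0,0,0,0,0,0.05,0,0,0,0,0,0,0.05,0,0,0,0,0,0,0.05,0,0,0,0,0,0,0.05])

```text
t: 14.35
tool_pos: [0.5539, 0.0152, 0.2837]
orientation: [0.085, 3.14, -0.0]
force: [-0.1, 1.1, -1.1]
opening: 0.0115
gripper_force: 40.0
```

```bash
cat > m.py <<'E'
from h import *
def rod():
    # per-camera: rod axis fit from own views; returns axis points
    out={}
    for c in("side","top"):
        st,im,d=snap(c);np.savez("l_"+c+".npz",im=im,d=d);m=robot.camera_model(c)
        v,u=np.mgrid[:420,:560];P=np.stack([u,v,np.ones_like(u)],-1)@np.linalg.inv(m["K"]).T*d[...,None]
        X=(P-np.array(m["t"]))@np.array(m["R"])
        tp=st["tool_pos"];b=(d>0)&(abs(X[...,0]-tp[0])<.025)&(abs(X[...,1]-tp[1])<.025)&(X[...,2]>.105)&(X[...,2]<tp[2]-.015)
        p=X[b];h=cv2.cvtColor(im,cv2.COLOR_RGB2HSV).astype(int)
        bl=b&(h[...,0]>105)&(h[...,0]<130)&(h[...,1]>150)
        print(c,len(p),"z",p[:,2].min(),p[:,2].max(),"x(z)",np.polyfit(p[:,2],p[:,0],1),"y(z)",np.polyfit(p[:,2],p[:,1],1),"mean",p.mean(0))
        if bl.any(): print(" blue",bl.sum(),X[bl].min(0),X[bl].max(0),X[bl].mean(0))
    st,im,d=snap("wrist");np.savez("l_wrist.npz",im=im,d=d,tp=st["tool_pos"],o=st["orientation"])
    print("state",st["tool_pos"],st["orientation"],st["force"],st["wrist_torque"],st["opening"]);return st,im,d
E
python3 - <<'E'
from m import *
st,im,d=rod()
s=np.load("l_side.npz")["im"]; a=cv2.resize(s[110:250,220:360],(420,420),interpolation=cv2.INTER_CUBIC)
b=im[60:340,140:420];b=cv2.resize(b,(420,420));cv2.imwrite("pics/ab1.png",np.hstack([a,b])[:,:,::-1])
E
```

```text
side 329 z 0.13964904886208945 0.2684195290714901 x(z) [-0.0003  0.5543] y(z) [0.0037 0.02  ] mean [0.5543 0.0207 0.2064]
 blue 44 [0.5488 0.017  0.2057] [0.5574 0.0261 0.2257] [0.553  0.0221 0.2161]
top 10 z 0.10546483700422606 0.17157612787715287 x(z) [0.0875 0.5361] y(z) [-0.1137  0.035 ] mean [0.5474 0.0203 0.129 ]
state [0.5539 0.0153 0.2836] [-0.0845 -3.1404  0.    ] [-0.0238  0.1309 -1.8457] [ 0.0372 -0.0049 -0.0025] 0.011544362981742889
```

View pics/ab1.png

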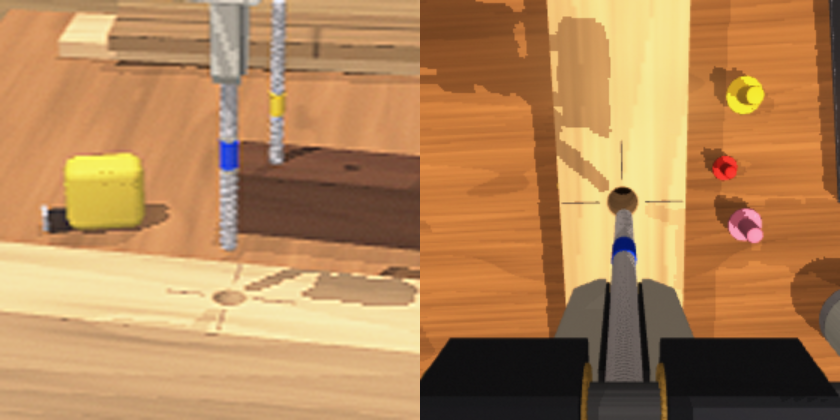

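The side crop shows the rod upright in the fingers with its blue tape, hanging clear above the bore. The wrist crop shows the bore at crop (622,201), in line with the rod. Measuring rod against bore within each camera.

```bash
cat > b.py <<'E'
from h import *
def plane(cam,uv,z,st=None):
    a=world(cam,uv,.1,st);b=world(cam,uv,.3,st);return a+(b-a)*(z-a[2])/(b[2]-a[2])
def bore(cam,im,st=None,guess=(.5535,.0155,.1),k=3,r=None,th=.8):
    g=cv2.cvtColor(im,cv2.COLOR_RGB2GRAY);u,v=project(cam,np.array(guess),st).astype(int);r=r or 16
    roi=cv2.resize(g[v-r:v+r,u-r:u+r],None,fx=4,fy=4,interpolation=cv2.INTER_CUBIC)
    m=(roi<th*np.percentile(roi,80)).astype(np.uint8)
    m=cv2.morphologyEx(m,cv2.MORPH_OPEN,cv2.getStructuringElement(cv2.MORPH_ELLIPSE,(4*k,4*k)))
    n,l,s,c=cv2.connectedComponentsWithStats(m);out=[]
    for i in range(1,n):
        uv=np.array([u-r,v-r])+(c[i]+.5)/4-.5;print(cam,"comp",s[i]/4,uv,plane(cam,uv,.1,st))
if __name__=="__main__":
    z=np.load("l_wrist.npz");st={"tool_pos":z["tp"],"orientation":z["o"]}
    bore("side",np.load("l_side.npz")["im"],k=2)
    bore("side",np.load("l_side.npz")["im"],k=3,th=.7)
    im=z["im"];bore("wrist",im,st,r=22,k=3);g=im.astype(int).sum(2)
    print([(v,255+int(np.argmin(g[v,255:295]))) for v in range(154,186,4)],[(u,185+int(np.argmin(g[185:207,u]))) for u in list(range(238,260,4))+list(range(292,312,4))])
    X=wcloud(z["d"],st);tp=st["tool_pos"]
    for z0 in(.145,.165,.185,.205,.225,.245):
        b=(abs(X[...,0]-tp[0])<.02)&(abs(X[...,1]-tp[1])<.02)&(abs(X[...,2]-z0)<.006);p=X[b]
        print(z0,len(p),p.mean(0),"ymid",(p[:,1].min()+p[:,1].max())/2,"xmin",np.percentile(p[:,0],5))
E
python3 b.py
```

```text
side comp [  0.   0.  32.   7. 695.] [296.9913 194.3276] [ 0.5603 -0.0451  0.1   ]
side comp [ 22.5    9.75   9.5    5.5  111.75] [307.0573 204.1798] [ 0.5319 -0.0045  0.1   ]
side comp [ 11.25  15.25   7.25   4.75 105.  ] [294.2923 209.0435] [0.5569 0.0203 0.1   ]
side comp [ 0.    0.    6.    4.   88.25] [282.2836 193.4012] [ 0.5943 -0.0445  0.1   ]
side comp [ 16.25   0.    15.75   5.25 210.25] [302.5242 193.3655] [ 0.5483 -0.0514  0.1   ]
wrist comp [  0.     0.    13.25  17.25 550.5 ] [258.5913 179.589 ] [ 0.5353 -0.0034  0.1   ]
wrist comp [  12.     13.5    20.75   30.5  1848.25] [274.9751 198.2805] [0.5589 0.0146 0.1   ]
[(154, 274), (158, 274), (162, 274), (166, 274), (170, 274), (174, 274), (178, 274), (182, 263)] [(238, 195), (242, 195), (246, 195), (250, 195), (254, 195), (258, 194), (292, 194), (296, 194), (300, 194), (304, 194), (308, 194)]
0.145 17 [0.5498 0.0154 0.1472] ymid 0.015580801093935268 xmin 0.5482933657699856
0.165 35 [0.5495 0.016  0.1653] ymid 0.01562057979610355 xmin 0.5482277451307664
0.185 47 [0.5498 0.0158 0.1852] ymid 0.015574932361969114 xmin 0.5485013615214163
0.205 44 [0.5493 0.0159 0.2047] ymid 0.01564776989652425 xmin 0.5478287031295684
0.225 106 [0.5495 0.0157 0.2257] ymid 0.015328617719213629 xmin 0.5475834847521197
0.245 104 [0.5498 0.0158 0.2451] ymid 0.015830091188930816 xmin 0.5484999275994854
```

```bash
python3 - <<'E'
from b import *
z=np.load("l_wrist.npz");st={"tool_pos":z["tp"],"orientation":z["o"]}
print("wrist cross",plane("wrist",(274.4,194.6),.1,st))
im=np.load("l_side.npz")["im"];g=im.astype(int).sum(2)
# line along x : columns either side; line along y: rows above/below
def sub(a): # subpixel dark centroid
    w=np.clip(np.percentile(a,70)-a,0,None).astype(float);w[w<.5*w.max()]=0;return (w*np.arange(len(a))).sum()/w.sum()
hx=[(u,200+sub(g[200:215,u])) for u in (278,280,282,284,286,313,315)]
vy=[(v,285+sub(g[v,285:305])) for v in (199,200,201,214,215,216,217,218)]
print(np.round(hx,1).tolist(),np.round(vy,1).tolist())
for q in((295.6,208.5),(296,209),(297,209)): print(q,plane("side",q,.1))
print("proj of (.5535,.0155)",project("side",np.array([.5535,.0155,.1])))
c=cv2.resize(im[190:226,274:322],(768,576),interpolation=cv2.INTER_CUBIC);cv2.imwrite("pics/bs.png",c[:,:,::-1])
E
```

```text
wrist cross [0.5544 0.0142 0.1   ]
[[278.0, 209.7], [280.0, 207.0], [282.0, 207.0], [284.0, 207.0], [286.0, 207.0], [313.0, 203.5], [315.0, 201.0]] [[199.0, 299.5], [200.0, 298.7], [201.0, 298.5], [214.0, 291.2], [215.0, 291.1], [216.0, 290.2], [217.0, 293.0], [218.0, 289.0]]
(295.6, 208.5) [0.5544 0.0176 0.1   ]
(296, 209) [0.5532 0.0195 0.1   ]
(297, 209) [0.551  0.0192 0.1   ]
proj of (.5535,.0155) [296.1273 208.0481]
```

View pics/bs.png

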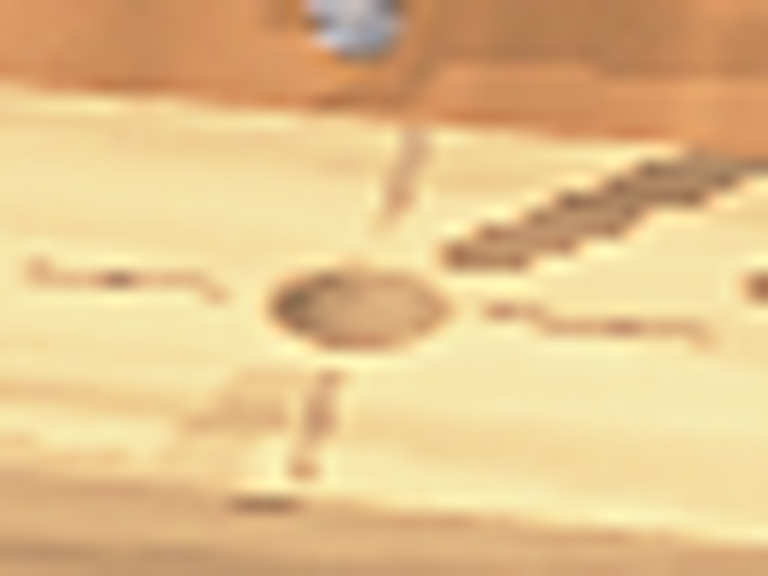

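The crop shows the empty bore as an ellipse with its centre near side pixel (295.8,208.75), which is x≈0.554. The rod's axis is within about 1 mm of it in both cameras, and the clearance is 6 mm. I'll lower it most of the way and then check.

move_arm(deltas=[0,-0.0005,0.003,0,0,0,0.05,0,-0.0005,0.01,0,0,0,0.05,0,-0.0005,0.018,0,0,0,0.05,0,-0.0005,0.026,0,0,0,0.05,0,-0.0005,0.034,0,0,0,0.05,0,-0.0005,0.043,0,0,0,0.05,0,-0.0005,0.052,0,0,0,0.05,0,-0.0005,0.061,0,0,0,0.05,0,-0.0005,0.07,0,0,0,0.05,0,-0.0005,0.078,0,0,0,0.05,0,-0.0005,0.083,0,0,0,0.05,0,-0.0005,0.085,0,0,0,0.05])

```text
t: 16.0
tool_pos: [0.5538, 0.0149, 0.1983]
orientation: [-0.085, -3.14, -0.0]
force: [-0.6, 0.5, -0.6]
opening: 0.0115
gripper_force: 40.0
```

move_arm(deltas=[0,0,0,0,0,0,0.05,0,0,0,0,0,0,0.05,0,0,0,0,0,0,0.05,0,0,0,0,0,0,0.05])

```text
t: 16.5
tool_pos: [0.554, 0.0149, 0.1988]
orientation: [0.084, 3.14, 0.0]
force: [-0.2, 0.2, -1.6]
opening: 0.0115
gripper_force: 40.0
```

```bash
python3 - <<'E'
from m import *
st,im,d=rod()
s=np.load("l_side.npz")["im"]; a=cv2.resize(s[180:225,275:320],(540,540),interpolation=cv2.INTER_CUBIC)[:,120:420]
b=cv2.resize(im[170:230,245:305],(500,500),interpolation=cv2.INTER_CUBIC);b=cv2.copyMakeBorder(b,0,40,0,0,cv2.BORDER_CONSTANT)
cv2.imwrite("pics/ab2.png",np.hstack([a,b])[:,:,::-1])
E
```

```text
side 181 z 0.10544950664127137 0.18286055869936563 x(z) [-0.002   0.5547] y(z) [-0.0212  0.0238] mean [0.5544 0.0208 0.1455]
 blue 38 [0.5489 0.015  0.1196] [0.5578 0.0275 0.1411] [0.5532 0.0215 0.1313]
top 5 z 0.10502415600559144 0.10642675212775846 x(z) [-4.8394  1.0474] y(z) [-1.8825  0.2091] mean [0.5363 0.0103 0.1056]
state [0.5539 0.0149 0.1987] [0.0845 3.1403 0.    ] [ 0.3754  0.5786 -1.3277] [ 0.0588 -0.0525 -0.0168] 0.01128815891040481
```

View pics/ab2.png

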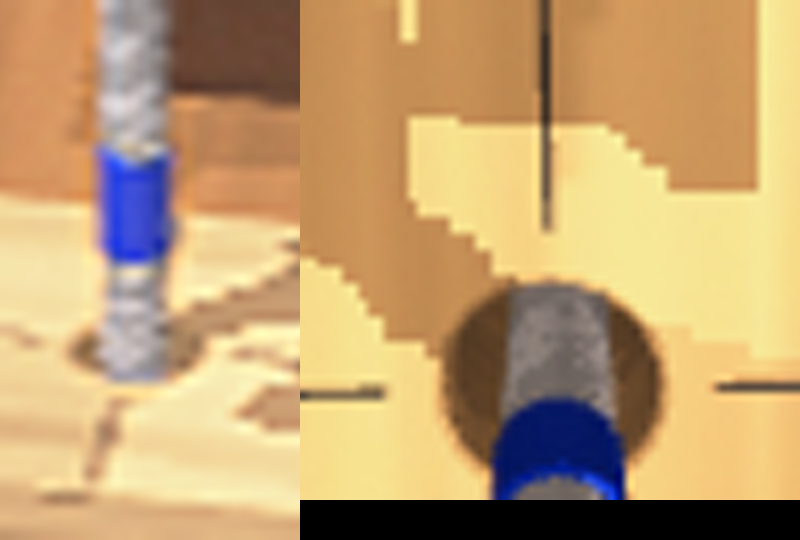

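The side crop shows the rod in the bore about 0.5 mm towards +x. The wrist crop shows it about 0.8 mm towards +y, clear all round. Correcting both and going down the last 21.8 mm.

move_arm(deltas=[0.0002,-0.0004,0.002,0,0,0,0.05,0.0003,-0.0008,0.005,0,0,0,0.05,0.0003,-0.0008,0.009,0,0,0,0.05,0.0003,-0.0008,0.013,0,0,0,0.05,0.0003,-0.0008,0.017,0,0,0,0.05,0.0003,-0.0008,0.02,0,0,0,0.05,0.0003,-0.0008,0.0215,0,0,0,0.05,0.0003,-0.0008,0.0218,0,0,0,0.05,0.0003,-0.0008,0.0218,0,0,0,0.05,0.0003,-0.0008,0.0218,0,0,0,0.05,0.0003,-0.0008,0.0218,0,0,0,0.05,0.0003,-0.0008,0.0218,0,0,0,0.05])

```text
t: 18.15
tool_pos: [0.5535, 0.014, 0.1769]
orientation: [0.085, 3.14, -0.0]
force: [-0.2, 0.2, -1.4]
opening: 0.0117
gripper_force: 40.0
```

```bash
python3 - <<'E'
from m import *
st,im,d=rod()
s=np.load("l_side.npz")["im"]; a=cv2.resize(s[180:225,275:320],(540,540),interpolation=cv2.INTER_CUBIC)[:,120:420]
b=cv2.resize(im[170:230,245:305],(500,500),interpolation=cv2.INTER_CUBIC);b=cv2.copyMakeBorder(b,0,40,0,0,cv2.BORDER_CONSTANT)
cv2.imwrite("pics/ab3.png",np.hstack([a,b])[:,:,::-1])
# where should the tape edges appear in side if edge z=.1 (near-surface point)
for z in(.1,.12): print(z,(project("side",np.array([.5538,.0148+.006,z]))-[275,180]+.5)*12-[120,0])
m=(d>0);
E
```

```text
side 136 z 0.10503598271627806 0.16063597342780264 x(z) [0.0021 0.554 ] y(z) [-0.0169  0.0224] mean [0.5543 0.0201 0.1332]
 blue 29 [0.5487 0.0177 0.105 ] [0.5577 0.0263 0.1198] [0.5532 0.0213 0.1126]Traceback (most recent call last):
  File "<stdin>", line 2, in <module>
  File "m.py", line 12, in rod
    print(c,len(p),"z",p[:,2].min(),p[:,2].max(),"x(z)",np.polyfit(p[:,2],p[:,0],1),"y(z)",np.polyfit(p[:,2],p[:,1],1),"mean",p.mean(0))
                       ~~~~~~~~~~^^
    return umr_minimum(a, axis, None, out, keepdims, initial, where)
ValueError: zero-size array to reduction operation minimum which has no identity
```

```bash
python3 - <<'E'
from h import *
st,s,d=snap("side");sw,im,dw=snap("wrist");print(st["tool_pos"],st["force"],st["dq"])
a=cv2.resize(s[180:225,275:320],(540,540),interpolation=cv2.INTER_CUBIC)[:,120:420]
b=cv2.resize(im[170:230,245:305],(500,500),interpolation=cv2.INTER_CUBIC);b=cv2.copyMakeBorder(b,0,40,0,0,cv2.BORDER_CONSTANT)
cv2.imwrite("pics/ab3.png",np.hstack([a,b])[:,:,::-1])
for z in(.1,.12): print(z,(project("side",np.array([.5538,.0148+.006,z]))-[275,180]+.5)*12-[120,0])
# subpixel top edge of the tape along centre columns (blue minus red)
D=s.astype(float);D=D[...,2]-D[...,0];u0=int(round(project("side",np.array([.554,.015,.11]))[0]))
for u in(u0-1,u0,u0+1): print(u,D[192:216,u].astype(int))
E
```

```text
[0.5535 0.0141 0.1768] [-0.7208  0.7829 -1.6124] [ 0.0006 -0.0014  0.0006 -0.0006 -0.0002  0.0015]
0.1 [133.7185 357.3268]
0.12 [133.8393 262.3147]
295 [  -6   -4   -7   -7   -7   -7   -6   -9  -16  -36  171  162  158  155
  156  156  160  172   62  -13 -103  -93  -89  -93]
296 [ -10   -7  -10   -9   -9  -10  -10  -10  -16  -35  143  153  148  148
  148  146  150  159   85  -18 -101  -93  -90  -88]
297 [  -4   -5   -7   -6   -5   -7   -7   -9  -16  -30  171  138  135  132
  133  131  135  145   77  -13 -102  -94  -77  -78]
```

View pics/ab3.png

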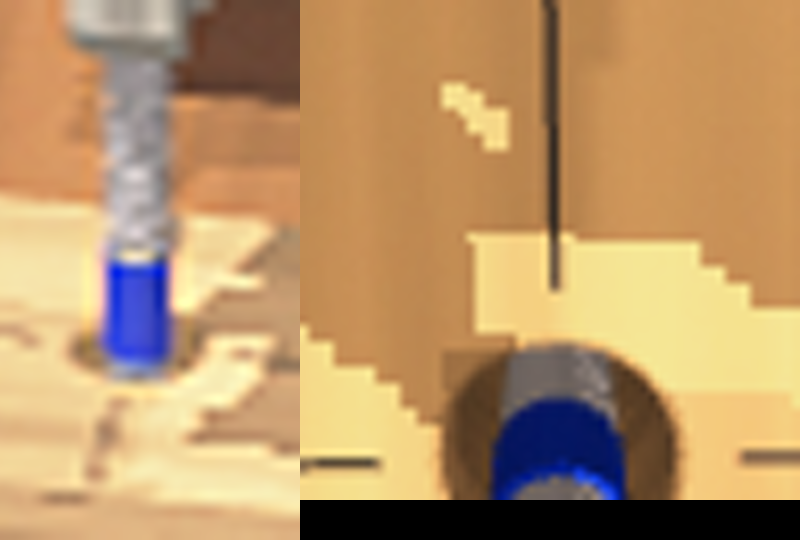

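The last view shows the rod centred: in the wrist crop the hole centre is at 561 and the rod at 560, and in the side crop 137 against 136. The tape's lower edge sits at the mouth: it's at z≈0.0999 from the arm and about 0.0995 from the image. It is still and touches nothing, so I'm handing in.

```bash
python3 -c "
from plant import robot
print(robot.close_job())"
```

```text
the job is handed in; nothing more can be done
None
```

I handed the job in at about 18 s: the plug is in the tray, and the gripper holds the blue-taped rod upright, still and centred in the bore, with the tape's lower edge level with the beam's top to within about 1 mm.

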